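Make up a mallet kit in the fitting tray

ROBOT

A 7-joint arm with a two-finger parallel gripper is mounted at the origin on the work surface. World frame = base frame: x ahead of the robot, y to its left, z up, the work surface at z = 0. Lengths are in m, angles in rad, forces in N, time in s.
With the tool pointing down it reaches from about 0.425 to 0.825 m from the base axis. Payload 3.6 kg.
Tool frame: the origin (TCP) lies on the centre line of the jaws, within the pads' length; the fingertips stand 22 mm ahead of it and the grasp point (between the pads) lies 3 mm ahead of it; z points along the fingers, y is the direction in which the jaws open and shut (so a half turn about z gives the same grasp; the last joint's range is limited). The gripper opens to 85 mm and grips with 20 to 120 N. Pads are 22 mm wide; open, the fingers measure 114 mm over their backs; the gripper's body (76 mm by 85 mm) begins 54 mm behind the grasp point. The pads swing forward as they close: fully open they stand 13 mm farther back than shut.
Start: joints at [-1.208, 0.615, -0.013, 1.423, 0.008, 1.103, -0.04], TCP at [0.247, 0.601, 0.253] pointing down, gripper open.
Joint ranges: [-3.12, 3.12], [-0.3, 2.06], [-1.34, 1.32], [0.26, 2.42], [-1.36, 4.5], [0.01, 1.98], [-2.84, 2.84]. Speed limits (rad/s): [2.79, 2.79, 3.14, 3.14, 3.14, 3.14, 3.14].

INTERFACE

Orientations are given as [roll, pitch, yaw] about the fixed x, y, z axes, in that order (R = Rz(yaw) Ry(pitch) Rx(roll)).
In Python, from station import env, viewer gives the robot as it stands.
- The arm moves only by the tool send_rows, never from a script. Its argument "steps" is a list of rows, each a list of 3 entries, a list of its own where there are three numbers: the shift along the world's x, y, z in mm, then the turn, a rotation vector about the world's x, y, z in degrees, then the opening, from 0 (shut) to 1 (fully open). A call has 1 to 12 rows; each row shifts and turns the pose as measured when the row begins; what a row does not reach is not made up. A row lasts 1/10 s, in which the tool goes at most 50 mm and 8.59 degrees, less where a joint would pass 70% of its speed; a pose out of reach is approached as far as the arm can. A call is refused whole if a number of a shift passes 50 or a number of a turn 8.59, either way. A call with a gripper value outside its range is refused whole. The fingers move at their own pace and stop on an object; the grip force is fixed at half the most. Time passes only in rows, so rows that do not move let the fingers close. It gives the time, the measured TCP pose, the force and the opening at its end, in the units of the state.
- env.read_state(): the state, without advancing time (a new reading comes with each control period).
- viewer.grab_frame(name): name is "scene" or "side" or "wrist"; returns a dict with "img" (480x640x3 uint8, blue, green, red), "fx", "fy", "cx", "cy" (pixels), "rvec" (rotation vector, rad) and "tvec" (3), from world to camera coordinates, as OpenCV has them; the wrist camera has in their place "tool_from_camera" (4x4, takes a point from camera to tool coordinates, whose origin is the TCP and whose axes are the flange's). Camera axes: x right, y down, z forward; pixel columns grow to the right and rows downward; lengths in m; the calibration is good to about 2 mm. The wrist camera is an equidistant fisheye: a pixel r from the principal point sees the ray r / f radians off the axis. A picture is of the moment at which its call begins: read the wrist's pose just before it. There is no depth.
- env.finish_job(): hands the job in, once; it reports no verdict.
The state is a dict: "t": time; "qpos": joint angles; "dq": joint speeds; "tau": joint torques, N m; "tool_pos": TCP position; "eef_rot": TCP orientation; "ft_force": force on the tool from outside, world axes, zero at the start; "wrist_torque": the same for the moment, N m; "width": finger opening in m.
Only numpy, scipy, OpenCV 4.12 (cv2) and the standard library are available. Lean on these libraries where they do the work, as an engineer would, in place of code of your own. Each camera call takes 0.05 s, during which the arm holds its last target.

TASK

Make up the kit for one new mallet in the fitting tray: the sound boxwood head flat in the wide long well, the cherry grip in the narrow trough, the sizing block in the short, nearly square well, and the whole pewter end ring down over the wooden post. Set each one flat on the floor of its own bay, the same way up as it lies now. Leave the cracked head and the split ring where they are on the bench.

Things in the scene. Friction and masses are not known exactly. Their poses are not given: they have to be found in the camera images.
- head_mid (a point): the sound mallet head of pale boxwood: a plain whole block, 84 (own x) x 44 (own y) x 46 mm high, standing on the bench with the dark round handle eye (20 mm) in its top. The point is its centre, 23 mm above its underside; z is up.
- ring_mid (a point): the whole pewter end ring, lying flat: closed all the way round, outside diameter 52 mm, bore 38 mm, 30 mm high. The point is its centre (in the bore), 15 mm above its underside.
- grip_mid (a point): the cherry handle grip, reddish brown, lying along its own x: a square bar with bevelled edges, 30 mm wide (own y) and 30 mm high and 90 mm long, with a round tenon 18 mm thick and 20 mm long at its +x end; 110 mm overall. The point is half-way along the 110 mm, 15 mm above its underside.
- block_mid (a point): the cast aluminium sizing block: three steps, each 16 mm long along own x, 26, 34 and 42 mm high towards +x; 48 mm (x) x 40 mm (y) overall. The point is at the middle of its footprint, 21 mm above its underside.
- head_bay: Bay for the head. Fixed plywood insert, 140 (own x) x 76 mm, one of four side by side along y (80 mm pitch, order changes) in a dark wooden tray with a rim 18 mm high. Origin: centre of its underside, 6 mm above the bench; its floor is 10 mm above the bench, its walls reach 18 mm. It has the wide long well, 104 (x) x 62 mm (y) inside.
- grip_bay: Bay for the grip. Fixed plywood insert, 140 (own x) x 76 mm, one of four side by side along y (80 mm pitch, order changes) in a dark wooden tray with a rim 18 mm high. Origin: centre of its underside, 6 mm above the bench; its floor is 10 mm above the bench, its walls reach 18 mm. It has the narrow trough, 126 (x) x 46 mm (y) inside.
- ring_bay: Bay for the ring. Fixed plywood insert, 140 (own x) x 76 mm, one of four side by side along y (80 mm pitch, order changes) in a dark wooden tray with a rim 18 mm high. Origin: centre of its underside, 6 mm above the bench; its floor is 10 mm above the bench. No walls; a fixed tapered wooden post, 18 mm thick, stands at its centre, top 30 mm above the bench.
- block_bay: Bay for the block. Fixed plywood insert, 140 (own x) x 76 mm, one of four side by side along y (80 mm pitch, order changes) in a dark wooden tray with a rim 18 mm high. Origin: centre of its underside, 6 mm above the bench; its floor is 10 mm above the bench, its walls reach 18 mm. It has the short, nearly square well, 64 (x) x 58 mm (y).
- cracked_head_mid (a point): the cracked boxwood head, to be left alone: same size and wood as the sound head, but split open at its +x end with a gap and with one corner broken off. The point is the block's centre, 23 mm above its underside.
- split_ring_mid (a point): the split pewter ring, to be left alone: same size as the whole ring (52 mm outside, 30 mm high), but with a gap of about 27 mm in its wall on its +x side. The point is its centre, 15 mm above its underside.
Not all that is in view belongs to the job. Leave any orange look-alike of the part that bears block_mid alone.

How it is judged:
By the outcome, as a careful person would: the job done as asked, in the order asked, and still so for the second after the job is handed in, with the robot touching nothing.
It also fails if it takes over 99 s, if anything falls off the work surface, if the arm or the gripper's body presses on something with over 40 N, if the wrist force passes 120 N, or if a joint passes its speed limit or range.

## Working session

There is one attempt and no reset: what is moved stays moved. The work goes in short steps, Python scripts to look and compute and a tool call to move; the robot and the scene stay as the last step left them, time stands still between calls to the robot, and variables do not carry over. Pictures are saved under pics/ and viewed, and the job is handed in when it is done.

Besides the shell and the picture viewer there is one more tool, called after ">>>" by a JSON object that holds its "method" and its "body". send_rows: Moves the arm, as the interface text tells. Its arguments: {"type":"object","properties":{"steps":{"type":"array","items":{"type":"array"}}},"required":["steps"]}

```bash
mkdir -p pics; ls; python3 - <<'E'
from station import env, viewer
import cv2
print(env.read_state())
for n in ["scene","side","wrist"]:
    f=viewer.grab_frame(n); cv2.imwrite(f"pics/{n}0.png",f["img"])
    print(n,{k:v for k,v in f.items() if k!="img"})
E
```

```text
pics
{'t': 0.0, 'qpos': array([-1.20749952,  0.61594196, -0.01263207,  1.42492325,  0.00807385,
        1.10338594, -0.04038598]), 'dq': array([-0.00049384,  0.00065276,  0.00074345,  0.00047809, -0.00016353,
       -0.00065916, -0.00039926]), 'tau': array([ 5.47605559e-04, -4.69210482e+01,  2.59375535e-01, -1.71034491e+01,
        9.92469897e-03,  9.61654441e-03, -1.34757272e-05]), 'tool_pos': array([0.24670556, 0.60058891, 0.25211518]), 'eef_rot': array([-3.13898341e+00,  5.89264038e-06,  2.75187759e+00]), 'ft_force': array([-0.27684813, -0.15312326,  0.28824879]), 'wrist_torque': array([ 0.00405889, -0.01029097, -0.03744366]), 'width': 0.08540711554746551}
scene {'fx': 569.5813869325227, 'fy': 569.5813869325227, 'cx': 325.1207591243638, 'cy': 238.37986055751776, 'rvec': array([ 1.53900088,  1.72935912, -0.94261795]), 'tvec': array([ 0.05623796, -0.22610619,  1.51391151])}
side {'fx': 558.866277678188, 'fy': 558.866277678188, 'cx': 324.4963481378283, 'cy': 245.82900611485462, 'rvec': array([ 2.48443803, -0.10692662,  0.03278303]), 'tvec': array([-0.49059215,  0.04102362,  1.13446764])}
wrist {'fx': 371.64829954431775, 'fy': 371.64829954431775, 'cx': 325.7498350090603, 'cy': 246.81273066579942, 'tool_from_camera': array([[ 4.48511669e-04, -9.63954718e-01, -2.66065971e-01,
         6.61450591e-02],
       [ 9.99999877e-01,  3.76632027e-04,  3.21181225e-04,
        -1.53775302e-04],
       [-2.09395191e-04, -2.66066083e-01,  9.63954769e-01,
        -1.20458378e-01],
       [ 0.00000000e+00,  0.00000000e+00,  0.00000000e+00,
         1.00000000e+00]])}
```

View pics/scene0.png

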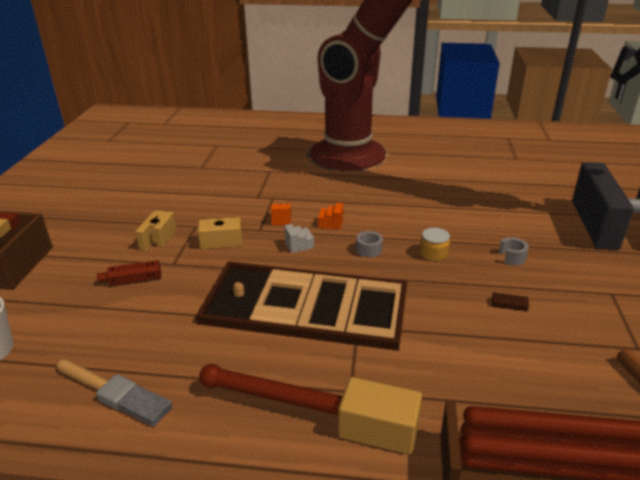

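View pics/side0.png

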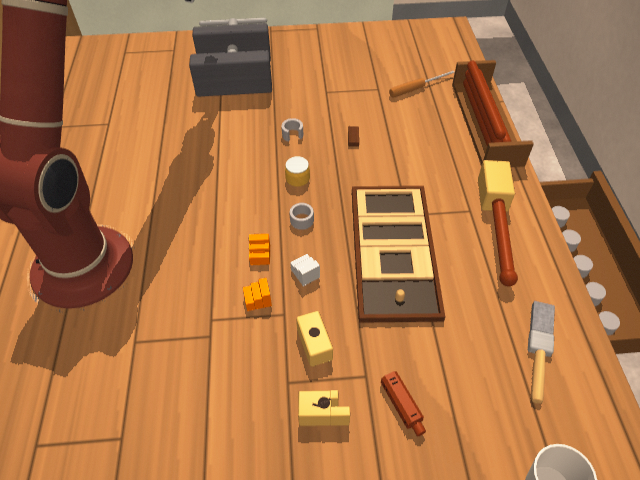

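View pics/wrist0.png

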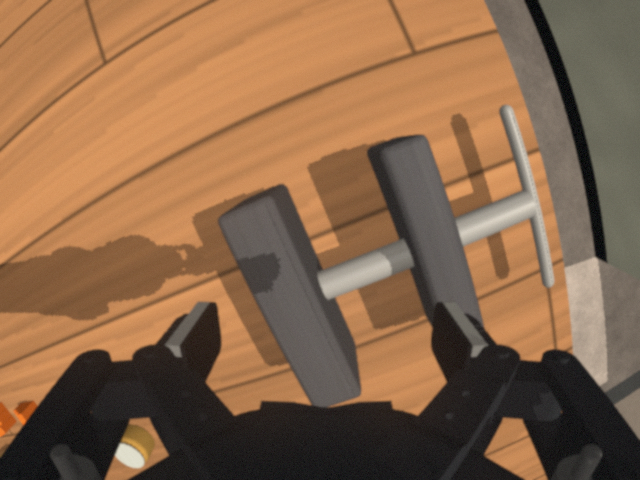

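The side view shows these candidates:
- **Heads:** the one at (314,338) is whole. The one at (323,408) has a gap, so it's the cracked one.
- **Rings:** the one at (302,216) is closed. The one at (292,131) has a gap.
- **Blocks:** the aluminium one is at (305,270). The two at (259,250) and (257,296) are orange look-alikes.
- **Grip:** at (402,403).
- **Tray:** at (397,250).

I'll enlarge to confirm.

```bash
cat > h.py <<'E'
import numpy as np, cv2
from scipy.spatial.transform import Rotation as R
def ray(f,uv):
    Rm=cv2.Rodrigues(np.array(f["rvec"]))[0]; t=np.array(f["tvec"])
    K=np.array([[f["fx"],0,f["cx"]],[0,f["fy"],f["cy"]],[0,0,1]])
    d=Rm.T@np.linalg.inv(K)@np.array([uv[0],uv[1],1.]); return -Rm.T@t,d
def onz(f,uv,z):
    c,d=ray(f,uv); return c+d*(z-c[2])/d[2]
def proj(f,P):
    K=np.array([[f["fx"],0,f["cx"]],[0,f["fy"],f["cy"]],[0,0,1]])
    return cv2.projectPoints(np.atleast_2d(np.array(P,float)),np.array(f["rvec"]),np.array(f["tvec"]),K,None)[0][:,0]
def wristpose(st):
    T=np.eye(4);T[:3,:3]=R.from_euler("xyz",st["eef_rot"]).as_matrix();T[:3,3]=st["tool_pos"];return T
def wray(f,st,uv):
    T=wristpose(st)@f["tool_from_camera"]
    x=(np.array(uv)-[f["cx"],f["cy"]])/f["fx"]; r=np.hypot(*x)
    d=np.array([x[0]/r*np.sin(r),x[1]/r*np.sin(r),np.cos(r)]) if r>1e-9 else np.array([0,0,1.])
    return T[:3,3],T[:3,:3]@d
def wonz(f,st,uv,z):
    c,d=wray(f,st,uv); return c+d*(z-c[2])/d[2]
def wproj(f,st,P):
    T=np.linalg.inv(wristpose(st)@f["tool_from_camera"])
    p=(T[:3,:3]@np.atleast_2d(P).T).T+T[:3,3]
    rho=np.hypot(p[:,0],p[:,1]); th=np.arctan2(rho,p[:,2])
    return np.c_[f["cx"]+f["fx"]*th*p[:,0]/rho, f["cy"]+f["fx"]*th*p[:,1]/rho]
E
python3 - <<'E'
import cv2
a=cv2.imread("pics/side0.png")
cv2.imwrite("pics/c1.png",cv2.resize(a[110:310,235:455],None,fx=3,fy=3,interpolation=cv2.INTER_CUBIC)[:600])
cv2.imwrite("pics/c2.png",cv2.resize(a[290:445,235:455],None,fx=3.6,fy=3.6,interpolation=cv2.INTER_CUBIC))
E
```

```text
(no output)
```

View pics/c1.png

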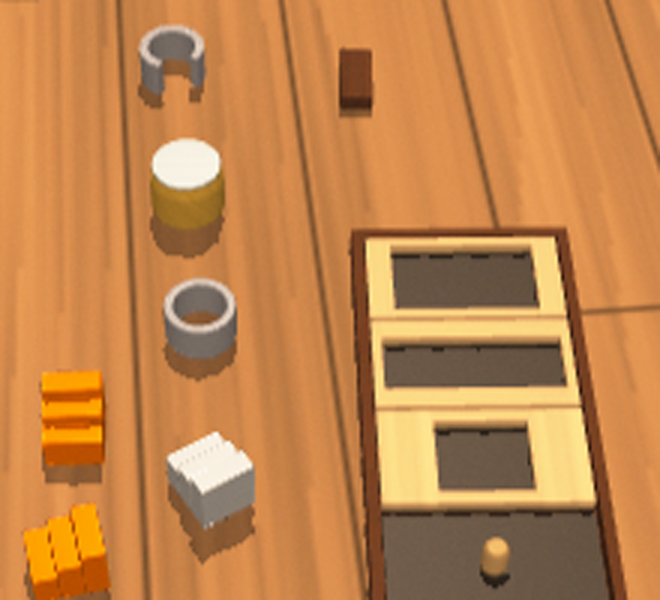

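View pics/c2.png

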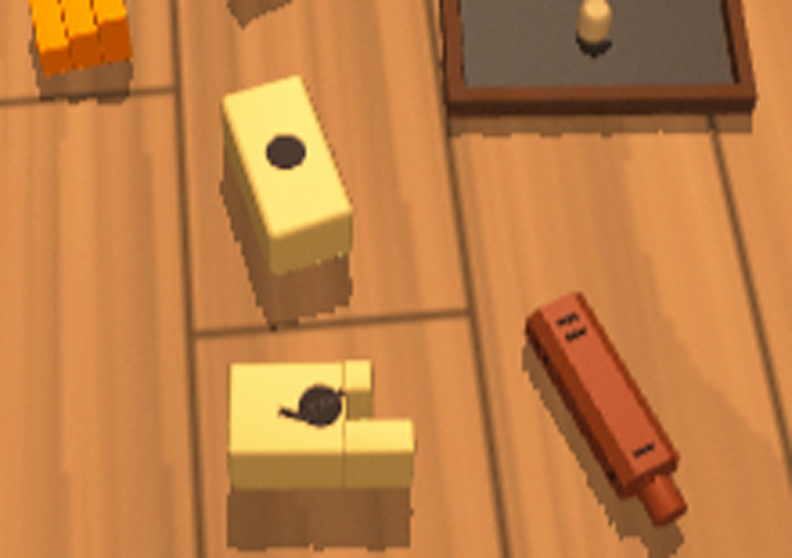

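```bash
python3 - <<'E'
import numpy as np,cv2
from station import viewer
from h import *
f=viewer.grab_frame("side"); g=viewer.grab_frame("scene")
c1=lambda p:(235+(p[0]+.5)/3-.5,110+(p[1]+.5)/3-.5)
c2=lambda p:(235+(p[0]+.5)/3.6-.5,290+(p[1]+.5)/3.6-.5)
def pr(n,p): print(n,(1000*np.array(p)).round(1).tolist())
H=[onz(f,c2(p),.046) for p in [(222,98),(299,77),(352,212),(272,235)]]
for h in H: pr("head",h)
pr("head eye",onz(f,c2((286,151)),.046)); pr("mean",np.mean(H,0))
print([np.linalg.norm(H[i]-H[i-3]).round(4) for i in range(4)])
pr("ring",onz(f,c1((200,307)),.030))
for p in [(526,312),(581,293),(678,458),(617,494)]: pr("grip z30?",onz(f,c2(p),.026))
pr("tenon end",onz(f,c2((672,510)),.015))
for p in [(351,229),(568,229)]: pr("tray",onz(f,c1(p),.018))
for p in [(447,104),(755,98)]: pr("tray",onz(f,c2(p),.018))
for n,ps in dict(head=[(391,246),(535,246),(539,306),(391,311)],grip=[(383,340),(563,340),(567,387),(386,390)],block=[(433,423),(530,423),(535,490),(440,490)]).items():
    for p in ps: pr(n+" well top",onz(f,c1(p),.018))
pr("post top",onz(f,c1((495,543)),.030)); pr("post base",onz(f,c1((497,575)),.010))
for p in [(168,468),(214,432),(254,470),(210,500)]: pr("block",onz(f,c1(p),.035))
a=g["img"]; cv2.imwrite("pics/s1.png",cv2.resize(a[195:345,190:410],None,fx=3.6,fy=3.6,interpolation=cv2.INTER_CUBIC))
E
```

```text
head [425.8, -182.9, 46.0]
head [465.2, -174.1, 46.0]
head [484.8, -251.4, 46.0]
head [445.6, -260.2, 46.0]
head eye [455.6, -215.6, 46.0]
mean [455.4, -217.2, 46.0]
[np.float64(0.0404), np.float64(0.0797), np.float64(0.0402), np.float64(0.0797)]
ring [450.1, 80.0, 30.0]
grip z30? [563.7, -300.8, 26.0]
grip z30? [591.4, -293.5, 26.0]
grip z30? [622.2, -377.2, 26.0]
grip z30? [591.7, -391.2, 26.0]
tenon end [617.2, -396.8, 15.0]
tray [566.5, 157.1, 18.0]
tray [726.8, 143.1, 18.0]
tray [541.0, -180.1, 18.0]
tray [699.9, -190.3, 18.0]
head well top [593.9, 137.5, 18.0]
head well top [699.3, 128.2, 18.0]
head well top [691.6, 70.3, 18.0]
head well top [585.7, 74.8, 18.0]
grip well top [576.6, 48.6, 18.0]
grip well top [702.6, 37.6, 18.0]
grip well top [697.3, -4.2, 18.0]
grip well top [573.1, 4.1, 18.0]
block well top [601.1, -26.9, 18.0]
block well top [666.4, -32.6, 18.0]
block well top [659.8, -87.3, 18.0]
block well top [597.7, -81.9, 18.0]
post top [624.3, -133.5, 30.0]
post base [625.7, -144.9, 10.0]
block [421.0, -60.8, 35.0]
block [452.7, -34.3, 35.0]
block [476.6, -67.3, 35.0]
block [446.6, -88.4, 35.0]
```

View pics/s1.png

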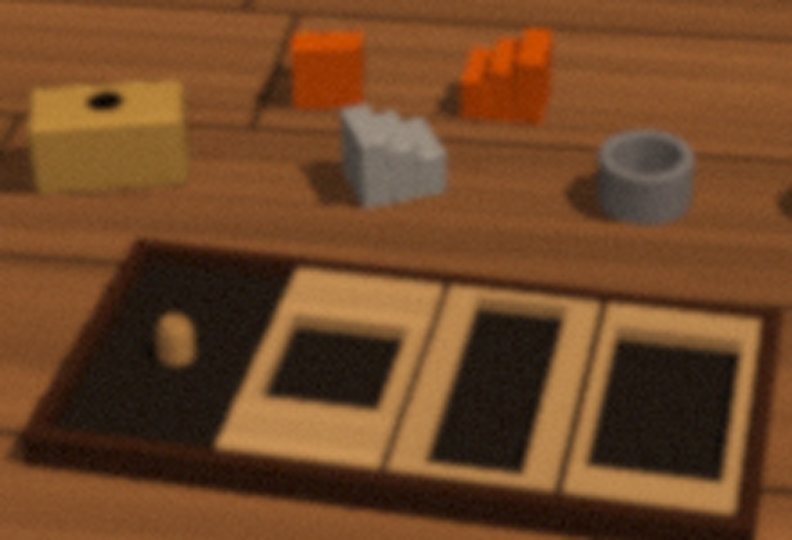

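```bash
cat > ov.py <<'E'
import numpy as np,cv2
from h import *
def box(x0,x1,y0,y1,z0,z1):
    P=np.array([[x,y,z] for z in(z0,z1) for x,y in((x0,y0),(x1,y0),(x1,y1),(x0,y1))])
    L=[(0,1),(1,2),(2,3),(3,0),(4,5),(5,6),(6,7),(7,4),(0,4),(1,5),(2,6),(3,7)]
    return [(P[a],P[b]) for a,b in L]
def circ(r,z,n=32):
    a=np.linspace(0,2*np.pi,n+1);p=np.c_[r*np.cos(a),r*np.sin(a),0*a+z]
    return list(zip(p[:-1],p[1:]))
M={}
M["head"]=box(-42,42,-22,22,0,46)+circ(10,46)
M["ring"]=circ(26,0)+circ(26,30)+circ(19,30)
M["grip"]=box(-55,35,-15,15,0,30)+box(35,55,-9,9,6,24)
M["block"]=box(-24,-8,-20,20,0,26)+box(-8,8,-20,20,0,34)+box(8,24,-20,20,0,42)
# tray: slots 0..3 along y from +y
tr=box(-79,79,-169,169,0,18)
tr+=[e for e in box(-52,52,120-31,120+31,10,18)]+box(-63,63,40-23,40+23,10,18)+box(-32,32,-40-29,-40+29,10,18)
tr+=[(a+np.array([0,-120,0]),b+np.array([0,-120,0])) for a,b in circ(9,10)+circ(8,30)]
M["tray"]=tr
def overlay(f,poses,crop,s,name):
    x0,y0,x1,y1=crop
    im=cv2.resize(f["img"][y0:y1,x0:x1],None,fx=s,fy=s,interpolation=cv2.INTER_CUBIC)
    for n,(x,y,a) in poses.items():
        a=np.radians(a);Rm=np.array([[np.cos(a),-np.sin(a),0],[np.sin(a),np.cos(a),0],[0,0,1]])
        for p,q in M[n]:
            w=(np.array([p,q])@Rm.T+[x,y,0])/1000
            u=(proj(f,w)-[x0,y0]+.5)*s-.5
            cv2.line(im,*[tuple(int(round(v)) for v in k) for k in u],(255,0,255) if n!="tray" else (0,255,0),1,cv2.LINE_AA)
    cv2.imwrite(name,im)
E
cat > ov1.py <<'E'
import sys
from station import viewer
from ov import *
f=viewer.grab_frame("side"); g=viewer.grab_frame("scene")
exec(open("poses.py").read())
k=sys.argv[1]
overlay(f,P,(240,180,450,325),3.8,f"pics/oA{k}.png")
overlay(f,P,(280,300,450,445),4,f"pics/oB{k}.png")
overlay(g,P,(90,195,410,345),2.5,f"pics/oC{k}.png")
E
echo 'P=dict(head=(455.4,-217,104.3),ring=(450,80,0),grip=(596,-347,-71),block=(449,-63,-125),tray=(633.4,-17.2,-4.4))'>poses.py
python3 ov1.py 1
```

```text
(no output)
```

View pics/oA1.png

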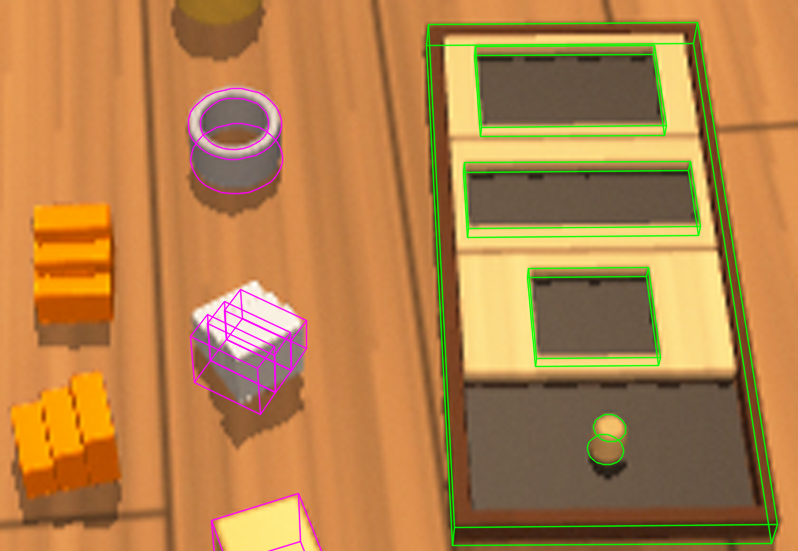

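View pics/oB1.png

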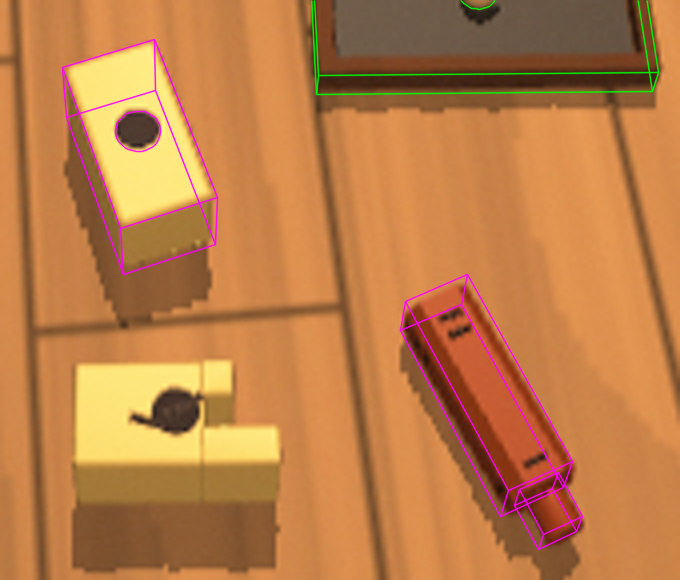

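View pics/oC1.png

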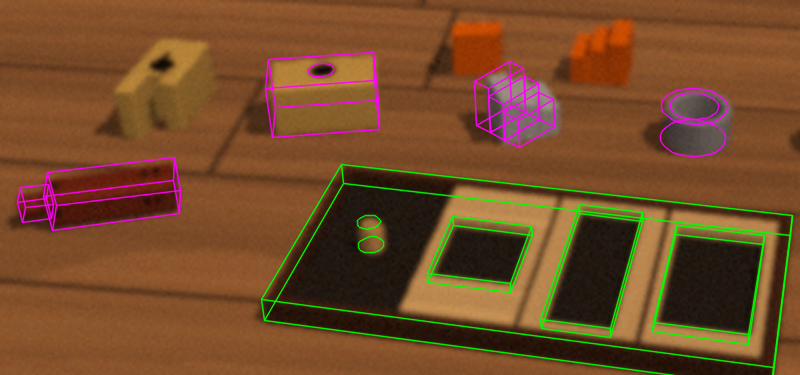

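The overlay matches the head, grip, ring and tray to within a few mm. The block still needs its yaw. I'm heading towards the head now, and I'll use the wrist camera on the way.

>>> {"method": "send_rows", "body": {"steps": [[[22,-46,-2],[0,0,0],1],[[22,-46,-2],[0,0,-7],1],[[22,-46,-2],[0,0,-8],1],[[22,-46,-2],[0,0,-8],1],[[22,-46,-2],[0,0,-8],1],[[22,-46,-2],[0,0,-8],1],[[22,-46,-2],[0,0,-8],1],[[22,-46,-2],[0,0,-7],1],[[22,-46,-2],[0,0,0],1],[[20,-46,-2],[0,0,0],1],[[10,-46,-2],[0,0,0],1],[[0,-46,-2],[0,0,0],1]]}}

```text
t: 1.55
tool_pos: [0.4683, 0.0567, 0.2312]
eef_rot: [3.124, -0.008, 1.788]
ft_force: [0.9, -0.0, -0.3]
width: 0.0856
```

```bash
cat > w.py <<'E'
import sys,pickle
from station import env,viewer
import cv2
st=env.read_state(); f=viewer.grab_frame("wrist")
pickle.dump((f,st),open("w.pkl","wb")); cv2.imwrite(f"pics/w{sys.argv[1]}.png",f["img"])
print(st["t"],st["tool_pos"].round(4),st["eef_rot"].round(3),st["qpos"].round(2),st["width"])
E
python3 w.py 1
```

```text
1.55 [0.4683 0.0567 0.2312] [ 3.124 -0.008  1.788] [-0.38  0.37  0.3   1.97 -0.16  0.81  0.23] 0.0856435364625891
```

View pics/w1.png

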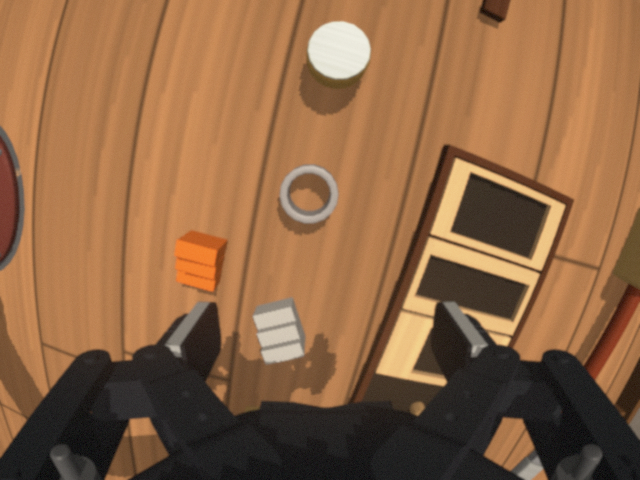

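```bash
cat > wov.py <<'E'
import sys,pickle
from ov import *
def wover(poses,crop,s,name):
    f,st=pickle.load(open("w.pkl","rb"))
    x0,y0,x1,y1=crop
    im=cv2.resize(f["img"][y0:y1,x0:x1],None,fx=s,fy=s,interpolation=cv2.INTER_CUBIC)
    for n,(x,y,a) in poses.items():
        a=np.radians(a);Rm=np.array([[np.cos(a),-np.sin(a),0],[np.sin(a),np.cos(a),0],[0,0,1]])
        for p,q in M[n]:
            w=(np.array([p+(q-p)*t for t in np.linspace(0,1,6)])@Rm.T+[x,y,0])/1000
            u=np.round((wproj(f,st,w)-[x0,y0]+.5)*s-.5).astype(np.int32)
            cv2.polylines(im,[u],False,(255,0,255) if n!="tray" else (0,255,0),1,cv2.LINE_AA)
    cv2.imwrite(name,im)
if __name__=="__main__":
    exec(open("poses.py").read())
    c=[int(v) for v in sys.argv[2:6]]
    wover(P,c,float(sys.argv[6]),sys.argv[1])
E
python3 - <<'E'
import pickle
from h import *
f,st=pickle.load(open("w.pkl","rb"))
print(wonz(f,st,(309,194),.03)*1000)
E
sed -i 's/block=(449,-63,-125)/block=(448,-58,-60)/' poses.py
python3 wov.py pics/wo1.png 160 130 590 430 1.85; python3 wov.py pics/wo1b.png 230 270 330 380 5; python3 ov1.py 2
```

```text
[452.45382368  80.99864048  30.        ]
```

View pics/wo1.png

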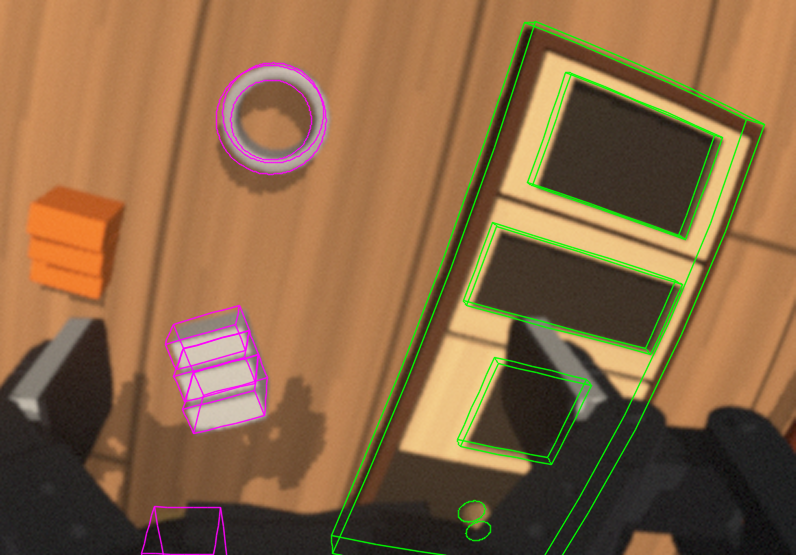

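View pics/wo1b.png

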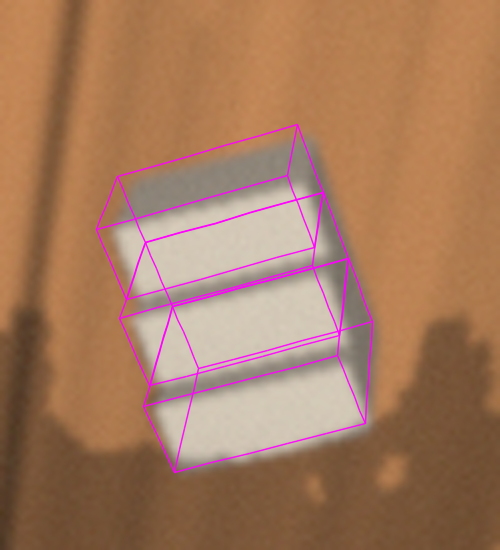

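>>> {"method": "send_rows", "body": {"steps": [[[-2,-45,-5],[0,0,0],1],[[-2,-45,-15],[0,0,0],1],[[-2,-45,-15],[0,0,0],1],[[-2,-45,-15],[0,0,0],1],[[-2,-45,-15],[0,0,0],1],[[0,-25,-5],[0,0,0],1],[[0,0,0],[0,0,0],1]]}}

```text
t: 2.4
tool_pos: [0.462, -0.1908, 0.1602]
eef_rot: [3.115, -0.012, 1.806]
ft_force: [0.2, -0.5, -0.4]
width: 0.0854
```

```bash
echo 'P=dict(head=(457,-216,104.3),ring=(452,81,0),grip=(596,-347,-71),block=(450,-59,-59),tray=(635.5,-16,-4.4))'>poses.py; python3 w.py 2;python3 wov.py pics/wo2.png 120 80 520 480 1.5;
```

```text
2.4 [ 0.462  -0.1908  0.1602] [ 3.115 -0.012  1.806] [ 0.19  0.52  0.26  1.98 -0.25  0.66  0.84] 0.08542655395121203
```

View pics/wo2.png

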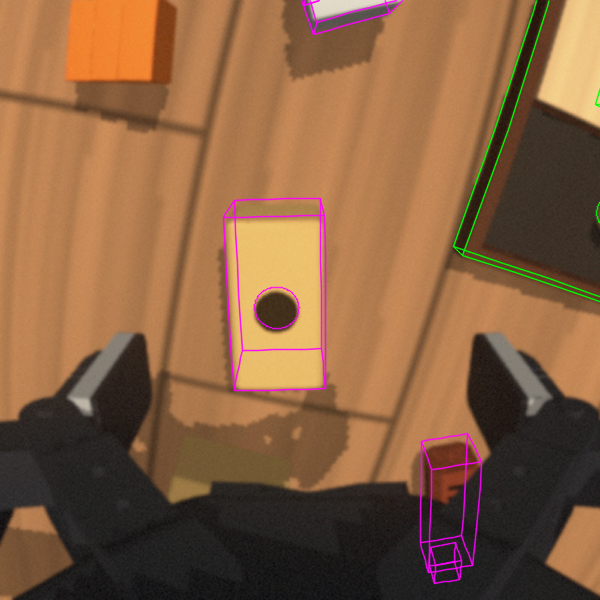

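```bash
cat > d.py <<'E'
import sys
from station import env
from h import *
st=env.read_state()
x,y,z,yaw=[float(v) for v in sys.argv[1:5]]
Rt=R.from_euler("xyz",[180,0,yaw],degrees=True)
d=(Rt*R.from_euler("xyz",st["eef_rot"]).inv()).as_rotvec(degrees=True)
print("t",round(st["t"],2),"shift",(np.array([x,y,z])-1000*st["tool_pos"]).round(1),"rot",d.round(2),"w",round(st["width"]*1000,1),"F",st["ft_force"].round(1),"q",st["qpos"].round(2))
E
python3 d.py 457 -216 36 104.3
```

```text
t 2.45 shift [  -5.1  -27.5 -124.3] rot [-1.15  1.29  0.69] w 85.4 F [-0.5  0.3 -0.8] q [ 0.18  0.51  0.25  1.98 -0.25  0.66  0.84]
```

>>> {"method": "send_rows", "body": {"steps": [[[-3,-14,0],[-0.6,0.6,0.4],1],[[-2,-13,-10],[-0.6,0.6,0.3],1],[[0,0,-30],[0,0,0],1],[[0,0,-25],[0,0,0],1]]}}

```text
t: 2.85
tool_pos: [0.4625, -0.2125, 0.0968]
eef_rot: [3.132, 0.007, 1.835]
ft_force: [-0.0, 0.6, -1.3]
width: 0.0853
```

```bash
python3 d.py 457 -216 36 104.3
```

```text
t 2.85 shift [ -5.5  -3.5 -60.8] rot [ 0.24  0.62 -0.84] w 85.3 F [-0.   0.6 -1.3] q [ 0.24  0.63  0.22  2.   -0.26  0.52  0.91]
```

>>> {"method": "send_rows", "body": {"steps": [[[-5,-3,-10],[0.2,0.6,-0.8],1],[[-1,0,-20],[0,0,0],1],[[0,0,-18],[0,0,0],1],[[0,0,-8],[0,0,0],1],[[0,0,0],[0,0,0],1]]}}

```text
t: 3.35
tool_pos: [0.456, -0.2133, 0.0363]
eef_rot: [-3.136, -0.003, 1.827]
ft_force: [0.1, -0.5, 0.3]
width: 0.0852
```

```bash
python3 d.py 457 -216 36 104.3
```

```text
t 3.35 shift [ 1.  -2.7 -0.3] rot [-0.08 -0.35 -0.36] w 85.2 F [ 0.1 -0.5  0.3] q [ 0.28  0.74  0.17  2.04 -0.3   0.4   0.94]
```

>>> {"method": "send_rows", "body": {"steps": [[[1,-2,0],[0,0,0],0.6],[[0,0,0],[0,0,0],0.3],[[0,0,0],[0,0,0],0],[[0,0,0],[0,0,0],0],[[0,0,0],[0,0,0],0],[[0,0,0],[0,0,0],0]]}}

```text
t: 3.95
tool_pos: [0.4585, -0.216, 0.0393]
eef_rot: [-3.14, 0.0, 1.827]
ft_force: [0.3, 0.2, -1.6]
width: 0.0428
```

>>> {"method": "send_rows", "body": {"steps": [[[0,0,30],[0,0,0],0],[[0,0,40],[0,0,0],0],[[5,10,30],[0,0,0],0],[[21,36,0],[0,0,7.8],0],[[21,36,0],[0,0,7.8],0],[[21,36,0],[0,0,7.8],0],[[21,36,0],[0,0,7.8],0],[[21,36,0],[0,0,7.8],0],[[21,36,0],[0,0,7.8],0],[[21,36,0],[0,0,7.8],0],[[21,36,0],[0,0,7.8],0],[[10,18,0],[0,0,7.8],0]]}}

```text
t: 5.15
tool_pos: [0.6394, 0.1087, 0.1416]
eef_rot: [-3.133, 0.002, 3.088]
ft_force: [-0.6, -0.5, -1.5]
width: 0.043
```

```bash
python3 d.py 644.7 103.6 120 175.6; python3 w.py 3;python3 wov.py pics/wo3.png 100 0 600 400 1.5;
```

```text
t 5.15 shift [  5.3  -5.1 -21.6] rot [ 0.48  0.08 -1.34] w 43.0 F [-0.6 -0.5 -1.5] q [-0.18  0.73 -0.05  1.55  0.05  0.87  1.27]
5.15 [0.6394 0.1087 0.1416] [-3.133e+00  2.000e-03  3.088e+00] [-0.18  0.73 -0.05  1.55  0.05  0.87  1.27] 0.04295304680874094
```

View pics/wo3.png

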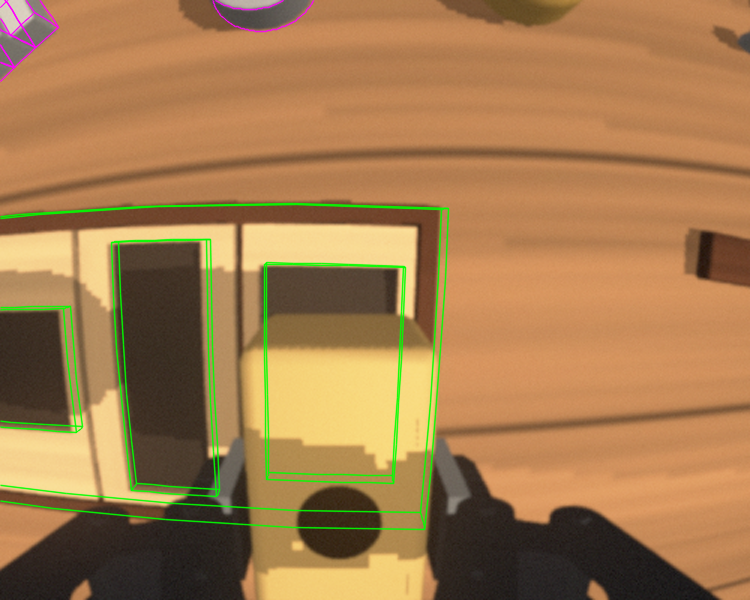

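```bash
sed -i 's/-16,-4.4/-18,-4.4/' poses.py; python3 - <<'E'
import pickle
from h import *
f,st=pickle.load(open("w.pkl","rb"))
print(wonz(f,st,(326.5,347.5),.148)*1000)
E
python3 d.py 644.7 101.6 62 175.6
```

```text
[641.55896173 108.42503622 148.        ]
t 5.2 shift [  4.4 -10.3 -79.4] rot [ 0.3   0.18 -1.74] w 43.0 F [ 0.9  4.1 -2.1] q [-0.18  0.73 -0.05  1.55  0.06  0.87  1.27]
```

>>> {"method": "send_rows", "body": {"steps": [[[1,-6,-15],[0.2,0.1,-1],0],[[1,-4,-25],[0.1,0.1,-0.7],0],[[0,0,-25],[0,0,0],0],[[0,0,-8],[0,0,0],0],[[0,0,0],[0,0,0],0]]}}

```text
t: 5.7
tool_pos: [0.6389, 0.0962, 0.0612]
eef_rot: [-3.136, -0.007, 3.055]
ft_force: [-0.9, 0.2, -1.4]
width: 0.0427
```

```bash
python3 d.py 642.7 101.6 50 175.6; python3 w.py 4;python3 wov.py pics/wo4.png 100 0 600 400 1.5;
```

```text
t 5.7 shift [  3.8   5.4 -11.2] rot [ 0.28 -0.44  0.55] w 42.7 F [-0.9  0.2 -1.4] q [-0.16  0.83 -0.04  1.6   0.05  0.72  1.26]
5.7 [0.6389 0.0962 0.0612] [-3.136 -0.007  3.055] [-0.16  0.83 -0.04  1.6   0.05  0.72  1.26] 0.04270953753071407
```

View pics/wo4.png

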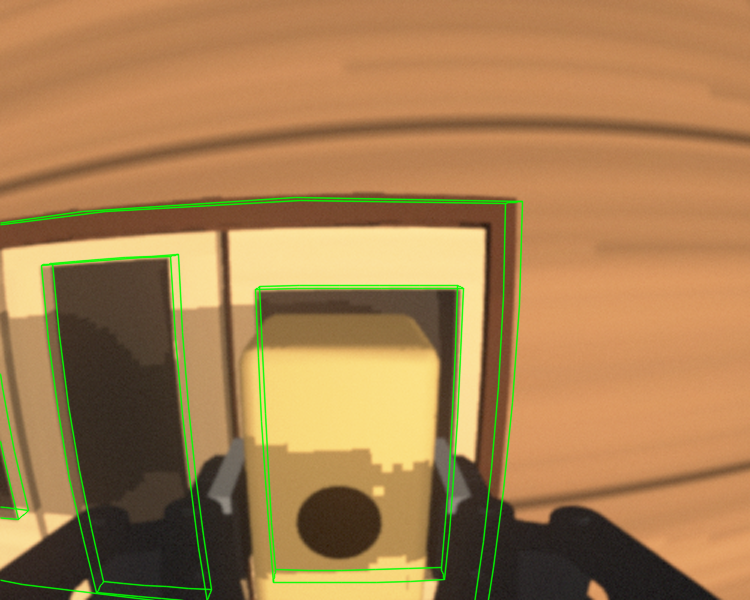

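>>> {"method": "send_rows", "body": {"steps": [[[4,5,0],[0,-0.3,0.5],0],[[0,0,-4],[0,0,0],0],[[0,0,-3],[0,0,0],0],[[0,0,-2],[0,0,0],0],[[0,0,-1],[0,0,0],0]]}}

```text
t: 6.25
tool_pos: [0.6459, 0.1013, 0.055]
eef_rot: [-3.138, 0.006, 3.063]
ft_force: [-0.1, -0.4, -1.5]
width: 0.0429
```

```bash
python3 d.py 642.7 101.6 49.3 175.6
```

```text
t 6.25 shift [-3.2  0.3 -5.7] rot [0.22 0.34 0.1 ] w 42.9 F [-0.1 -0.4 -1.5] q [-0.17  0.84 -0.04  1.59  0.05  0.7   1.26]
```

>>> {"method": "send_rows", "body": {"steps": [[[-3,0,-3],[0.2,0.3,0],0],[[0,0,-2],[0,0,0],0],[[0,0,-2],[0,0,0],0],[[0,0,-1],[0,0,0],0]]}}

```text
t: 6.65
tool_pos: [0.643, 0.1016, 0.0486]
eef_rot: [3.141, 0.001, 3.063]
ft_force: [-2.3, -0.0, 7.5]
width: 0.0431
```

```bash
python3 d.py 642.7 101.6 49.3 175.6
```

```text
t 6.65 shift [-0.3  0.   0.7] rot [-0.    0.07  0.09] w 43.1 F [-2.3 -0.   7.5] q [-0.16  0.85 -0.04  1.6   0.05  0.69  1.26]
```

>>> {"method": "send_rows", "body": {"steps": [[[0,0,0],[0,0,0],0.8],[[0,0,0],[0,0,0],0.8],[[0,0,0],[0,0,0],0.8],[[0,0,0],[0,0,0],0.8],[[0,0,25],[0,0,0],0.8],[[0,0,40],[0,0,0],0.8],[[0,-10,45],[0,0,0],0.8],[[-5,-46,10],[0,0,-7],0.8],[[-5,-46,0],[0,0,-8],0.8],[[-5,-46,0],[0,0,-8],0.8],[[-5,-46,0],[0,0,-8],0.8]]}}

```text
t: 7.75
tool_pos: [0.6235, -0.0847, 0.1741]
eef_rot: [3.127, 0.004, 2.523]
ft_force: [0.8, -0.4, -0.3]
width: 0.0682
```

```bash
python3 d.py 599 -347 130 109; python3 - <<'E'
from station import viewer
import cv2
a=viewer.grab_frame("side")["img"]
cv2.imwrite("pics/side5.png",cv2.resize(a[170:450,270:470],None,fx=2.1,fy=2.1))
E
```

```text
t 7.75 shift [ -24.5 -262.3  -44.1] rot [ -0.31   0.82 -35.53] w 68.2 F [ 0.8 -0.4 -0.3] q [ 0.06  0.66  0.08  1.59 -0.08  0.88  1.12]
```

View pics/side5.png

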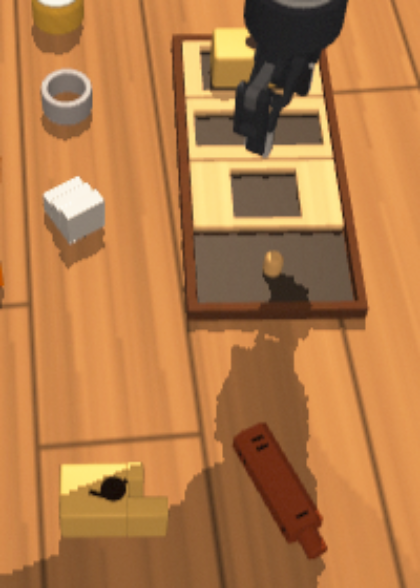

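The head is in its well, partly hidden by the hand. Next is the grip.

>>> {"method": "send_rows", "body": {"steps": [[[-5,-46,0],[0,0,-8],0.8],[[-5,-46,0],[0,0,-8],0.8],[[-5,-46,-5],[0,0,-8],0.8],[[-5,-46,-10],[0,0,-8],0.8],[[0,-46,-10],[0,0,0],0.8],[[0,-20,0],[0,0,0],0.8],[[0,0,0],[0,0,0],0.8]]}}

```text
t: 8.5
tool_pos: [0.5994, -0.348, 0.1486]
eef_rot: [3.135, 0.013, 1.936]
ft_force: [-0.3, -0.1, -0.1]
width: 0.0681
```

```bash
python3 d.py 599 -347 36 109; sed -i 's/grip=(596,-347/grip=(598,-347/' poses.py; python3 w.py 6;python3 wov.py pics/wo6.png 120 80 520 480 1.5;
```

```text
t 8.5 shift [  -0.4    1.  -112.6] rot [ 0.58  0.63 -1.93] w 68.1 F [-0.3 -0.1 -0.1] q [ 0.37  0.79  0.23  1.42 -0.2   0.95  1.01]
8.5 [ 0.5994 -0.348   0.1486] [3.135 0.013 1.936] [ 0.37  0.79  0.23  1.42 -0.2   0.95  1.01] 0.06813488519352251
```

View pics/wo6.png

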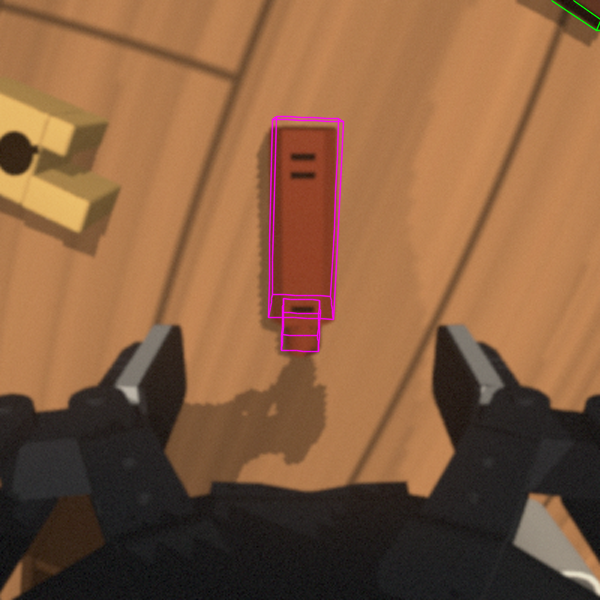

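>>> {"method": "send_rows", "body": {"steps": [[[-2,4,-20],[0.6,0.6,-1.5],0.8],[[-1,0,-35],[0,0,0],0.8],[[0,0,-30],[0,0,0],0.8],[[0,0,-15],[0,0,0],0.8],[[0,0,0],[0,0,0],0.8]]}}

```text
t: 9.05
tool_pos: [0.6001, -0.3261, 0.0423]
eef_rot: [3.136, -0.014, 1.922]
ft_force: [-0.3, 0.0, 0.2]
width: 0.0681
```

```bash
python3 d.py 596.4 -342.3 31 109.3
```

```text
t 9.05 shift [ -3.7 -16.2 -11.3] rot [-0.87  0.03 -0.8 ] w 68.1 F [-0.3  0.   0.2] q [ 0.37  0.91  0.19  1.5  -0.24  0.77  1.01]
```

>>> {"method": "send_rows", "body": {"steps": [[[-3,-10,-3],[-0.8,0,-0.6],0.8],[[-1,-5,-4],[0,0,0],0.8],[[0,0,-3],[0,0,0],0.8],[[0,0,0],[0,0,0],0.8]]}}

```text
t: 9.45
tool_pos: [0.5984, -0.341, 0.0347]
eef_rot: [3.137, 0.003, 1.913]
ft_force: [-0.2, 1.0, -0.5]
width: 0.068
```

```bash
python3 d.py 596.4 -342.3 31 109.3
```

```text
t 9.45 shift [-2.  -1.3 -3.7] rot [ 0.09  0.29 -0.29] w 68.0 F [-0.2  1.  -0.5] q [ 0.38  0.92  0.2   1.49 -0.23  0.75  1.02]
```

>>> {"method": "send_rows", "body": {"steps": [[[-2,-1,-4],[0,0.2,-0.2],0.8],[[0,0,-1],[0,0,0],0.5],[[0,0,0],[0,0,0],0.3],[[0,0,0],[0,0,0],0],[[0,0,0],[0,0,0],0],[[0,0,0],[0,0,0],0],[[0,0,0],[0,0,0],0]]}}

```text
t: 10.15
tool_pos: [0.5972, -0.3432, 0.0317]
eef_rot: [3.138, 0.005, 1.908]
ft_force: [-0.2, 0.3, -1.3]
width: 0.0285
```

```bash
python3 d.py 596.4 -342.3 31 109.3
```

```text
t 10.15 shift [-0.8  0.9 -0.7] rot [ 0.19  0.28 -0.04] w 28.5 F [-0.2  0.3 -1.3] q [ 0.38  0.92  0.2   1.49 -0.24  0.74  1.02]
```

>>> {"method": "send_rows", "body": {"steps": [[[0,0,30],[0,0,0],0],[[0,5,40],[0,0,0],0],[[4,35,20],[0,0,6.5],0],[[4,40,0],[0,0,7.5],0],[[4,40,0],[0,0,7.5],0],[[4,40,0],[0,0,7.5],0],[[4,40,0],[0,0,7.5],0],[[4,40,0],[0,0,7.5],0],[[4,40,0],[0,0,7.5],0],[[4,40,0],[0,0,7.5],0],[[4,25,0],[0,0,7],0],[[0,0,0],[0,0,0],0]]}}

```text
t: 11.35
tool_pos: [0.6285, 0.0138, 0.1241]
eef_rot: [3.14, 0.013, 3.103]
ft_force: [-0.5, 0.1, -0.5]
width: 0.0284
```

```bash
python3 d.py 634.8 22.2 60 175.6; python3 w.py 7;python3 wov.py pics/wo7.png 100 0 600 400 1.5;
```

```text
t 11.35 shift [  6.3   8.4 -64.1] rot [-0.04  0.78 -2.21] w 28.4 F [-0.5  0.1 -0.5] q [-0.02  0.72 -0.07  1.64  0.06  0.78  1.42]
11.35 [0.6285 0.0138 0.1241] [3.14  0.013 3.103] [-0.02  0.72 -0.07  1.64  0.06  0.78  1.42] 0.02838719287260607
```

View pics/wo7.png

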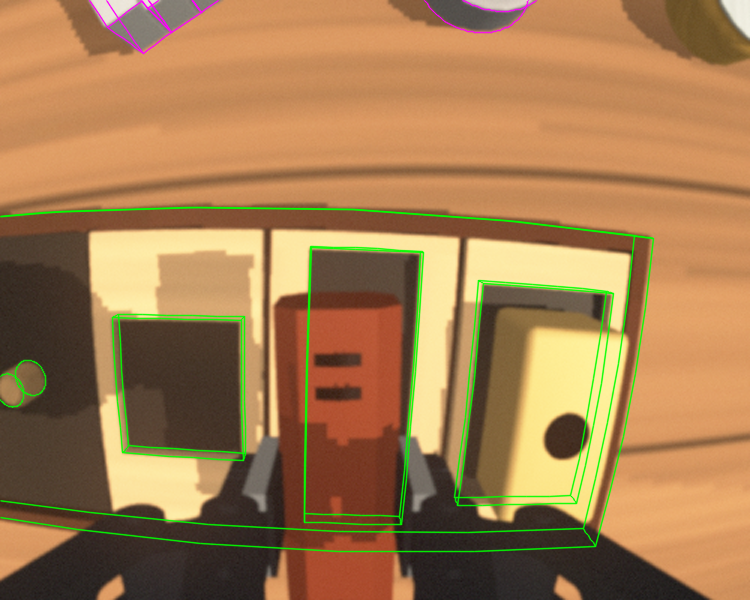

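>>> {"method": "send_rows", "body": {"steps": [[[5,7,-15],[0,0.7,-2],0],[[1,1,-25],[0,0,0],0],[[0,0,-20],[0,0,0],0],[[0,0,-2],[0,0,0],0],[[0,0,0],[0,0,0],0]]}}

```text
t: 11.9
tool_pos: [0.6346, 0.0075, 0.0611]
eef_rot: [-3.13, 0.003, 3.044]
ft_force: [-0.2, -0.4, -0.2]
width: 0.0284
```

```bash
python3 d.py 634.8 22.2 41.7 175.6; python3 w.py 8;python3 wov.py pics/wo8.png 100 0 600 400 1.5;
```

```text
t 11.9 shift [  0.2  14.7 -19.4] rot [0.66 0.09 1.2 ] w 28.4 F [-0.2 -0.4 -0.2] q [-0.03  0.81 -0.04  1.65  0.06  0.68  1.37]
11.9 [0.6346 0.0075 0.0611] [-3.130e+00  3.000e-03  3.044e+00] [-0.03  0.81 -0.04  1.65  0.06  0.68  1.37] 0.02836343888883027
```

View pics/wo8.png

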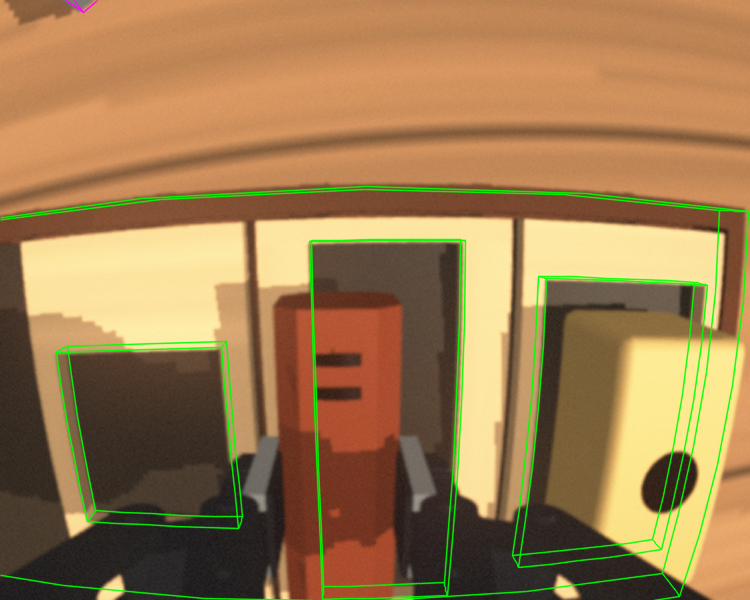

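>>> {"method": "send_rows", "body": {"steps": [[[0,8,0],[0.6,0,0.8],0],[[0,6,0],[0,0,0.3],0],[[0,0,-3],[0,0,0],0],[[0,0,-3],[0,0,0],0]]}}

```text
t: 12.35
tool_pos: [0.6368, 0.0214, 0.059]
eef_rot: [3.141, 0.008, 3.062]
ft_force: [0.9, -0.3, -0.1]
width: 0.0285
```

```bash
python3 d.py 634.8 22.2 41.7 175.6
```

```text
t 12.35 shift [ -2.    0.8 -17.3] rot [0.02 0.49 0.14] w 28.5 F [ 0.9 -0.3 -0.1] q [-0.04  0.82 -0.05  1.65  0.06  0.67  1.37]
```

>>> {"method": "send_rows", "body": {"steps": [[[-2,1,-6],[0,0.4,0],0],[[0,0,-5],[0,0,0],0],[[0,0,-3],[0,0,0],0],[[0,0,-2],[0,0,0],0],[[0,0,-1],[0,0,0],0]]}}

```text
t: 12.85
tool_pos: [0.6344, 0.0228, 0.0414]
eef_rot: [-3.141, 0.0, 3.063]
ft_force: [-3.6, 0.5, 14.0]
width: 0.0283
```

```bash
python3 d.py 634.8 22.2 41.7 175.6
```

```text
t 12.85 shift [ 0.4 -0.6  0.3] rot [0.03 0.   0.12] w 28.3 F [-3.6  0.5 14. ] q [-0.04  0.84 -0.05  1.65  0.06  0.65  1.37]
```

>>> {"method": "send_rows", "body": {"steps": [[[0,0,0],[0,0,0],0.6],[[0,0,0],[0,0,0],0.6],[[0,0,0],[0,0,0],0.6],[[0,0,20],[0,0,0],0.6],[[0,0,40],[0,0,0],0.6],[[-15,-5,40],[0,0,-7],0.8],[[-30,-14,10],[0,0,-8],0.8],[[-30,-14,0],[0,0,-8],0.8],[[-30,-14,0],[0,0,-8],0.8],[[-30,-14,0],[0,0,-8],0.8],[[-25,-14,0],[0,0,-8],0.8],[[-15,-8,0],[0,0,-5],0.8]]}}

```text
t: 14.05
tool_pos: [0.4556, -0.061, 0.1547]
eef_rot: [3.133, 0.004, 2.12]
ft_force: [-0.3, -0.4, 0.1]
width: 0.0685
```

>>> {"method": "send_rows", "body": {"steps": [[[0,0,0],[0,0,0],0.8],[[0,0,0],[0,0,0],0.8]]}}

```text
t: 14.25
tool_pos: [0.454, -0.0619, 0.1551]
eef_rot: [3.133, 0.004, 2.119]
ft_force: [0.6, -0.2, 0.1]
width: 0.0687
```

```bash
python3 d.py 450 -59 60 121; python3 w.py 9;python3 wov.py pics/wo9.png 120 80 520 480 1.5;
```

```text
t 14.25 shift [ -4.    2.9 -95.1] rot [-0.03  0.52 -0.43] w 68.7 F [ 0.6 -0.2  0.1] q [-0.06  0.47  0.2   2.09 -0.17  0.59  0.82]
14.25 [ 0.454  -0.0619  0.1551] [3.133 0.004 2.119] [-0.06  0.47  0.2   2.09 -0.17  0.59  0.82] 0.06870989643146291
```

View pics/wo9.png

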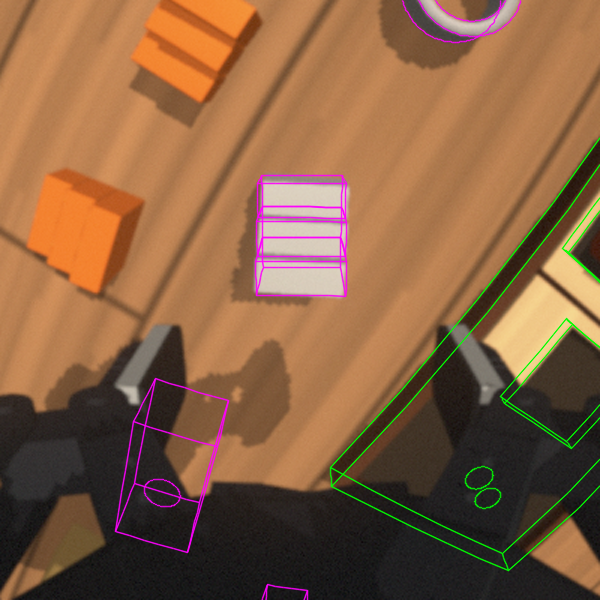

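>>> {"method": "send_rows", "body": {"steps": [[[-1,0,-30],[0,0.4,-0.4],0.8],[[0,0,-35],[0,0,0],0.8],[[0,0,-30],[0,0,0],0.8],[[0,0,-15],[0,0,0],0.8],[[0,0,0],[0,0,0],0.8]]}}

```text
t: 14.8
tool_pos: [0.4635, -0.058, 0.0417]
eef_rot: [3.126, 0.006, 2.127]
ft_force: [-0.3, 0.9, 0.8]
width: 0.0683
```

```bash
python3 d.py 452.5 -62.4 32 121
```

```text
t 14.8 shift [-11.   -4.4  -9.7] rot [-0.19  0.96 -0.86] w 68.3 F [-0.3  0.9  0.8] q [ 0.01  0.69  0.1   2.15 -0.24  0.3   0.88]
```

>>> {"method": "send_rows", "body": {"steps": [[[-7,-3,0],[-0.2,0.9,-0.8],0.8],[[-4,-1,-4],[0,0,0],0.8],[[0,0,-4],[0,0,0],0.8],[[0,0,0],[0,0,0],0.8]]}}

```text
t: 15.2
tool_pos: [0.455, -0.0615, 0.0348]
eef_rot: [3.137, 0.003, 2.115]
ft_force: [-0.0, 0.8, 0.5]
width: 0.0684
```

```bash
python3 d.py 452.5 -62.4 32 121
```

```text
t 15.2 shift [-2.5 -0.9 -2.8] rot [ 0.02  0.3  -0.19] w 68.4 F [-0.   0.8  0.5] q [ 0.02  0.7   0.1   2.16 -0.24  0.28  0.88]
```

>>> {"method": "send_rows", "body": {"steps": [[[-2,-1,-3],[0,0.3,0],0.8],[[0,0,0],[0,0,0],0.6],[[0,0,0],[0,0,0],0.3],[[0,0,0],[0,0,0],0],[[0,0,0],[0,0,0],0],[[0,0,0],[0,0,0],0],[[0,0,0],[0,0,0],0]]}}

```text
t: 15.9
tool_pos: [0.4536, -0.0628, 0.0329]
eef_rot: [3.14, 0.002, 2.115]
ft_force: [0.6, 0.3, 0.3]
width: 0.039
```

```bash
python3 d.py 452.5 -62.4 32 121
```

```text
t 15.9 shift [-1.1  0.4 -0.9] rot [ 0.04  0.14 -0.19] w 39.0 F [0.6 0.3 0.3] q [ 0.02  0.71  0.1   2.17 -0.24  0.28  0.88]
```

>>> {"method": "send_rows", "body": {"steps": [[[0,0,30],[0,0,0],0],[[0,0,40],[0,0,0],0],[[10,0,25],[0,0,6],0],[[25,0,0],[0,0,8],0],[[25,0,0],[0,0,8],0],[[25,0,0],[0,0,8],0],[[25,0,0],[0,0,8],0],[[25,0,0],[0,0,8],0],[[25,0,0],[0,0,8],0],[[15,0,0],[0,0,0],0],[[0,0,0],[0,0,0],0],[[0,0,0],[0,0,0],0]]}}

```text
t: 17.1
tool_pos: [0.6255, -0.062, 0.1256]
eef_rot: [-3.132, -0.012, 3.097]
ft_force: [-0.8, -0.2, -2.3]
width: 0.0388
```

```bash
python3 d.py 636.4 -58.2 60 175.6; python3 w.py 10;python3 wov.py pics/wo10.png 100 0 600 400 1.5;
```

```text
t 17.1 shift [ 10.9   3.8 -65.6] rot [ 0.51 -0.72 -1.82] w 38.8 F [-0.8 -0.2 -2.3] q [ 0.1   0.72 -0.07  1.62  0.08  0.82  1.52]
17.1 [ 0.6255 -0.062   0.1256] [-3.132 -0.012  3.097] [ 0.1   0.72 -0.07  1.62  0.08  0.82  1.52] 0.03883277059109748
```

View pics/wo10.png

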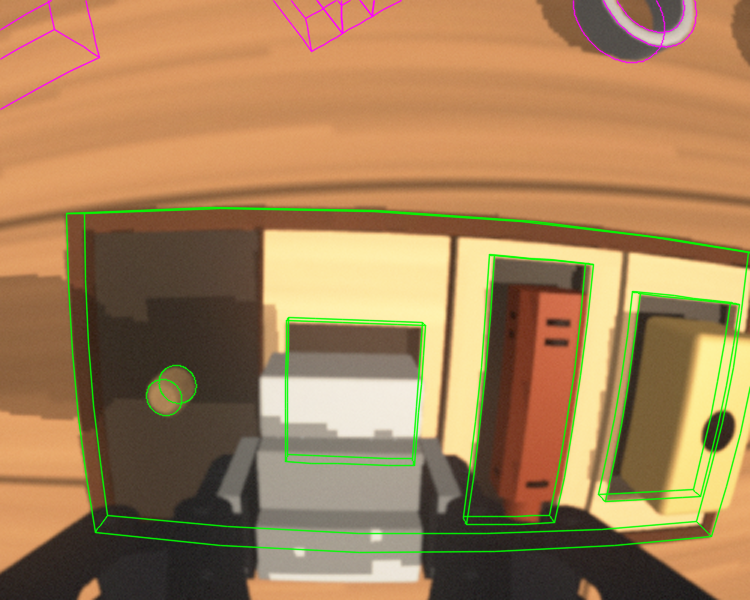

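>>> {"method": "send_rows", "body": {"steps": [[[7,3,0],[0.5,-0.7,-1.8],0],[[4,1,-20],[0,0,0],0],[[0,0,-25],[0,0,0],0],[[0,0,-8],[0,0,0],0],[[0,0,0],[0,0,0],0]]}}

```text
t: 17.65
tool_pos: [0.6347, -0.0572, 0.0727]
eef_rot: [3.141, 0.001, 3.058]
ft_force: [-0.8, -0.0, -2.0]
width: 0.0391
```

```bash
python3 d.py 636.4 -58.2 42.9 175.6
```

```text
t 17.65 shift [  1.7  -1.  -29.8] rot [-0.03  0.06  0.38] w 39.1 F [-0.8 -0.  -2. ] q [ 0.09  0.8  -0.07  1.63  0.07  0.71  1.48]
```

>>> {"method": "send_rows", "body": {"steps": [[[1,-1,-10],[0,0,0.3],0],[[0,0,-8],[0,0,0],0],[[0,0,-5],[0,0,0],0],[[0,0,-2],[0,0,0],0],[[0,0,0],[0,0,0],0]]}}

```text
t: 18.15
tool_pos: [0.6372, -0.0584, 0.0484]
eef_rot: [3.141, 0.005, 3.063]
ft_force: [-0.4, 0.5, -2.2]
width: 0.039
```

```bash
python3 d.py 636.4 -58.2 42.9 175.6
```

```text
t 18.15 shift [-0.8  0.2 -5.5] rot [-0.02  0.31  0.13] w 39.0 F [-0.4  0.5 -2.2] q [ 0.09  0.84 -0.06  1.64  0.08  0.66  1.48]
```

```bash
python3 w.py 11;python3 wov.py pics/wo11.png 100 0 600 400 1.5;
```

```text
18.15 [ 0.6372 -0.0584  0.0484] [3.141 0.005 3.063] [ 0.09  0.84 -0.06  1.64  0.08  0.66  1.48] 0.03898664614041351
```

View pics/wo11.png

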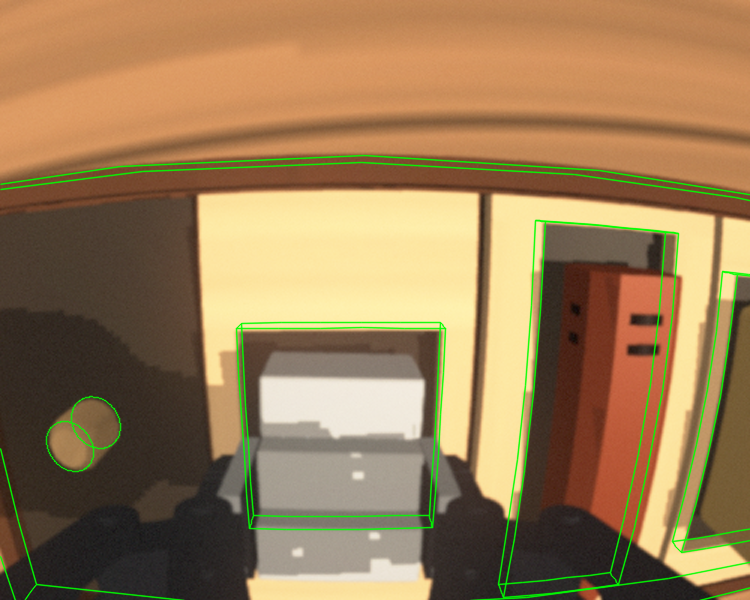

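```bash
python3 - <<'E'
import pickle
from h import *
f,st=pickle.load(open("w.pkl","rb"))
for uv,z in [((342,377),.0415),((342,580),.0575)]:
    print(wonz(f,st,(100+uv[0]/1.5,uv[1]/1.5),z)*1000)
E
```

```text
[607.87057705 -55.70989503  41.5       ]
[654.82158239 -59.3954307   57.5       ]
```

>>> {"method": "send_rows", "body": {"steps": [[[0,0,-3],[0,0.3,0],0],[[0,0,-2],[0,0,0],0],[[0,0,-1],[0,0,0],0],[[0,0,-1],[0,0,0],0]]}}

```text
t: 18.6
tool_pos: [0.6381, -0.0585, 0.043]
eef_rot: [3.141, 0.002, 3.062]
ft_force: [-3.2, -0.1, 9.1]
width: 0.039
```

```bash
python3 d.py 636.4 -58.2 42.9 175.6
```

```text
t 18.6 shift [-1.7  0.3 -0.1] rot [-0.01  0.11  0.14] w 39.0 F [-3.2 -0.1  9.1] q [ 0.09  0.85 -0.06  1.63  0.08  0.66  1.48]
```

>>> {"method": "send_rows", "body": {"steps": [[[0,0,0],[0,0,0],0.7],[[0,0,0],[0,0,0],0.7],[[0,0,0],[0,0,0],0.7],[[0,0,20],[0,0,0],0.7],[[0,0,40],[0,0,0],0.7],[[0,0,45],[0,0,-7],1],[[-18,14,0],[0,0,-8.2],1],[[-20,16,0],[0,0,-8.2],1],[[-20,16,0],[0,0,-8.2],1],[[-20,16,0],[0,0,-8.2],1],[[-20,16,0],[0,0,-8.2],1],[[-20,16,0],[0,0,-8.2],1]]}}

```text
t: 19.8
tool_pos: [0.5214, 0.0341, 0.1545]
eef_rot: [3.131, 0.012, 2.04]
ft_force: [-0.2, 1.0, 0.0]
width: 0.0854
```

>>> {"method": "send_rows", "body": {"steps": [[[-20,15,0],[0,0,-8.2],1],[[-20,15,0],[0,0,-8.2],1],[[-16,10,0],[0,0,-8.2],1],[[-5,5,0],[0,0,-7],1],[[0,0,0],[0,0,0],1],[[0,0,0],[0,0,0],1]]}}

```text
t: 20.4
tool_pos: [0.4556, 0.0853, 0.1556]
eef_rot: [3.13, 0.009, 1.475]
ft_force: [-0.2, 0.1, 0.1]
width: 0.0854
```

```bash
python3 d.py 452 81 60 85.6; python3 w.py 12;python3 wov.py pics/wo12.png 120 80 520 480 1.5;
```

```text
t 20.4 shift [ -3.6  -4.3 -95.6] rot [0.58 0.64 1.11] w 85.4 F [-0.2  0.1  0.1] q [-0.53  0.5   0.41  2.08 -0.32  0.62  0.  ]
20.4 [0.4556 0.0853 0.1556] [3.13  0.009 1.475] [-0.53  0.5   0.41  2.08 -0.32  0.62  0.  ] 0.08540087713332967
```

View pics/wo12.png

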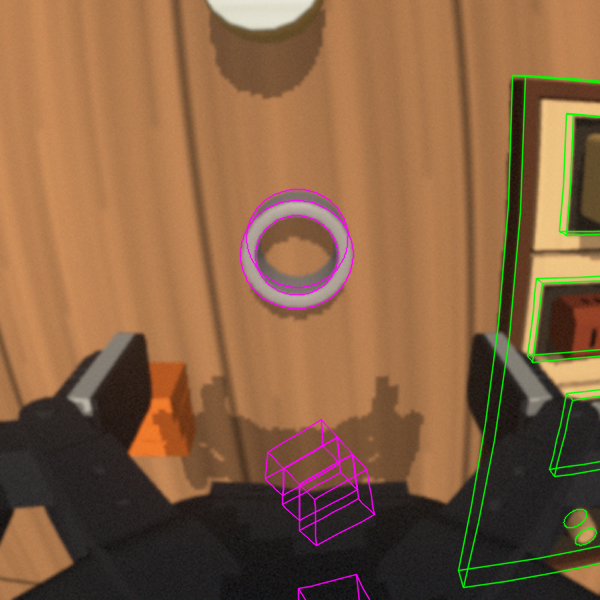

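>>> {"method": "send_rows", "body": {"steps": [[[-4,-4,-20],[0.5,0.6,1],1],[[0,0,-35],[0,0,0],1],[[-1,0,-35],[0,0,0],1],[[0,0,-15],[0,0,0],1],[[0,0,0],[0,0,0],1]]}}

```text
t: 20.95
tool_pos: [0.4574, 0.0784, 0.049]
eef_rot: [3.129, -0.002, 1.496]
ft_force: [-0.6, 0.7, 1.3]
width: 0.0852
```

```bash
python3 d.py 452 81 29 85.6
```

```text
t 20.95 shift [ -5.4   2.6 -20. ] rot [-0.08  0.74 -0.11] w 85.2 F [-0.6  0.7  1.3] q [-0.37  0.69  0.23  2.15 -0.45  0.33  0.16]
```

>>> {"method": "send_rows", "body": {"steps": [[[-5,2,-5],[0,0.7,0],1],[[0,0,-10],[0,0,0],1],[[0,0,-5],[0,0,0],1],[[0,0,0],[0,0,0],1]]}}

```text
t: 21.35
tool_pos: [0.4548, 0.0798, 0.0293]
eef_rot: [3.137, -0.003, 1.496]
ft_force: [0.3, 0.1, -0.0]
width: 0.0855
```

```bash
python3 d.py 452 81 29 85.6
```

```text
t 21.35 shift [-2.8  1.2 -0.3] rot [-0.13  0.28 -0.12] w 85.5 F [ 0.3  0.1 -0. ] q [-0.35  0.72  0.2   2.16 -0.47  0.29  0.17]
```

>>> {"method": "send_rows", "body": {"steps": [[[-2,1,0],[0,0.2,0],0.9],[[0,0,0],[0,0,0],0.7],[[0,0,0],[0,0,0],0.4],[[0,0,0],[0,0,0],0],[[0,0,0],[0,0,0],0],[[0,0,0],[0,0,0],0],[[0,0,0],[0,0,0],0]]}}

```text
t: 22.05
tool_pos: [0.4529, 0.0814, 0.0307]
eef_rot: [3.139, -0.003, 1.497]
ft_force: [0.3, 0.2, -1.4]
width: 0.0494
```

```bash
python3 d.py 452 81 29 85.6
```

```text
t 22.05 shift [-0.9 -0.4 -1.7] rot [-0.17  0.16 -0.19] w 49.4 F [ 0.3  0.2 -1.4] q [-0.36  0.72  0.2   2.16 -0.47  0.3   0.17]
```

>>> {"method": "send_rows", "body": {"steps": [[[0,0,30],[0,0,0],0],[[0,0,40],[0,0,0],0],[[15,-20,25],[0,0,0],0],[[27,-34,0],[0,0,0],0],[[27,-34,0],[0,0,0],0],[[27,-34,0],[0,0,0],0],[[27,-34,0],[0,0,0],0],[[27,-34,0],[0,0,0],0],[[15,-18,0],[0,0,0],0],[[0,0,0],[0,0,0],0],[[0,0,0],[0,0,0],0],[[0,0,0],[0,0,0],0]]}}

```text
t: 23.25
tool_pos: [0.6156, -0.1325, 0.1252]
eef_rot: [-3.13, -0.003, 1.506]
ft_force: [-0.3, -0.7, -1.6]
width: 0.0493
```

```bash
python3 d.py 626.3 -137.6 65 85.6; python3 w.py 13;python3 wov.py pics/wo13.png 100 0 600 400 1.5;
```

```text
t 23.25 shift [ 10.7  -5.1 -60.2] rot [-0.21 -0.66 -0.67] w 49.3 F [-0.3 -0.7 -1.6] q [-0.02  0.75  0.35  1.62 -0.32  0.84  0.39]
23.25 [ 0.6156 -0.1325  0.1252] [-3.130e+00 -3.000e-03  1.506e+00] [-0.02  0.75  0.35  1.62 -0.32  0.84  0.39] 0.04932046627118634
```

View pics/wo13.png

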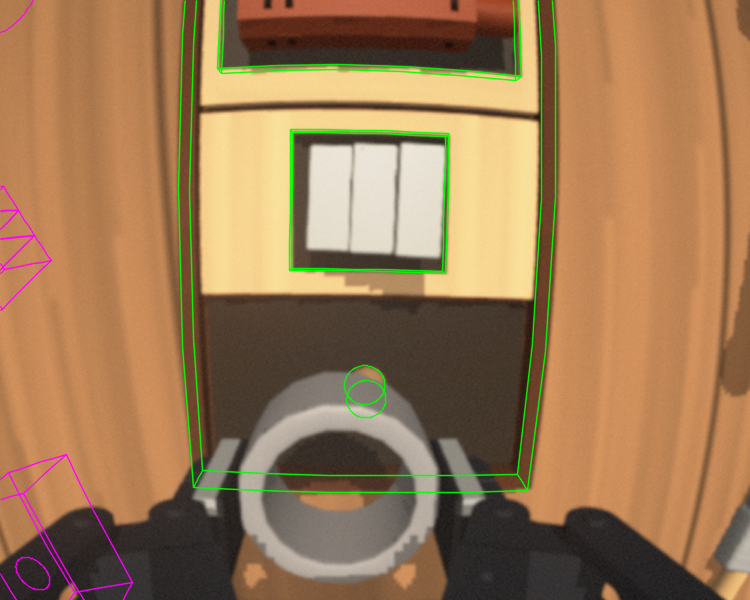

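```bash
python3 - <<'E'
import pickle
from h import *
f,st=pickle.load(open("w.pkl","rb"))
for v in (489,492): print(wonz(f,st,(100+340/1.5,v/1.5),.1245)*1000)
E
```

```text
[ 617.26343119 -129.26377158  124.5       ]
[ 617.21052738 -130.09402878  124.5       ]
```

>>> {"method": "send_rows", "body": {"steps": [[[6,-5,0],[-0.2,-0.6,-0.6],0],[[3,-3,-20],[0,0,0],0],[[0,0,-20],[0,0,0],0],[[0,0,-5],[0,0,0],0],[[0,0,0],[0,0,0],0]]}}

```text
t: 23.8
tool_pos: [0.6256, -0.1349, 0.0804]
eef_rot: [3.14, -0.003, 1.501]
ft_force: [-0.4, -0.7, -1.6]
width: 0.0493
```

```bash
python3 d.py 624.7 -140 41 85.6; python3 w.py 14;python3 wov.py pics/wo14.png 100 0 600 400 1.5;
```

```text
t 23.8 shift [ -0.9  -5.1 -39.4] rot [-0.17  0.12 -0.42] w 49.3 F [-0.4 -0.7 -1.6] q [-0.    0.81  0.32  1.63 -0.35  0.75  0.41]
23.8 [ 0.6256 -0.1349  0.0804] [ 3.140e+00 -3.000e-03  1.501e+00] [-0.    0.81  0.32  1.63 -0.35  0.75  0.41] 0.04925547403011873
```

View pics/wo14.png

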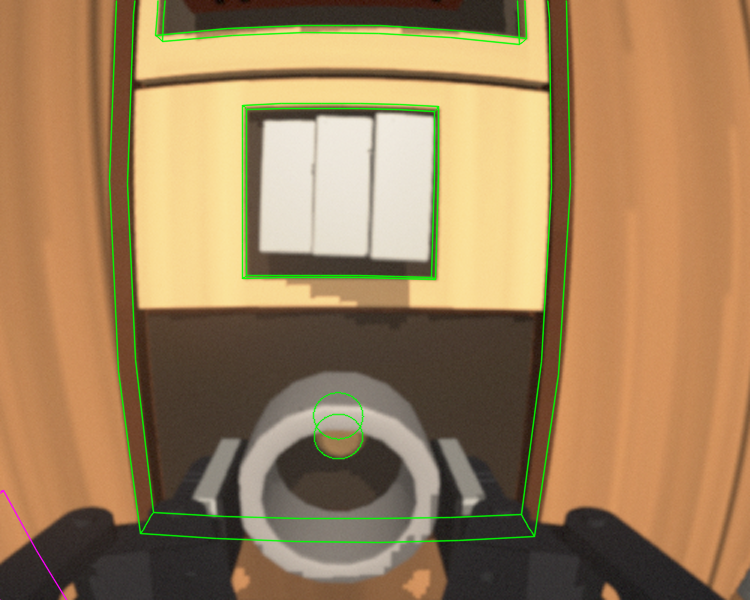

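>>> {"method": "send_rows", "body": {"steps": [[[-1,-4,0],[-0.1,0.1,-0.3],0],[[0,-1,-5],[0,0,0],0],[[0,0,-4],[0,0,0],0],[[0,0,0],[0,0,0],0]]}}

```text
t: 24.25
tool_pos: [0.6262, -0.1405, 0.0741]
eef_rot: [3.136, -0.0, 1.496]
ft_force: [-0.5, -0.6, -1.5]
width: 0.0492
```

```bash
python3 d.py 624.7 -140 41 85.6; python3 w.py 15;python3 wov.py pics/wo15.png 100 0 600 400 1.5;
```

```text
t 24.25 shift [ -1.5   0.5 -33.1] rot [ 0.    0.32 -0.12] w 49.2 F [-0.5 -0.6 -1.5] q [ 0.    0.82  0.32  1.63 -0.35  0.74  0.41]
24.25 [ 0.6262 -0.1405  0.0741] [ 3.136 -0.     1.496] [ 0.    0.82  0.32  1.63 -0.35  0.74  0.41] 0.04922505288181832
```

View pics/wo15.png

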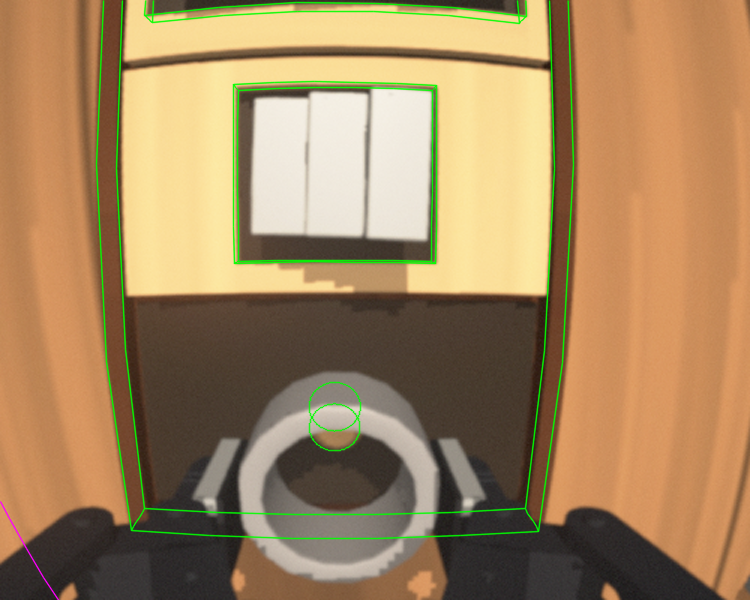

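```bash
python3 - <<'E'
import pickle
from h import *
f,st=pickle.load(open("w.pkl","rb"))
for uv,z in [((340,491),.0734),((340,407),.0734),((340,577),.0734),((241,485),.0734),((438,485),.0734)]: print(wonz(f,st,(100+uv[0]/1.5,uv[1]/1.5),z)*1000)
E
```

```text
[ 627.85873331 -137.72776737   73.4       ]
[ 629.45452144 -116.01933771   73.4       ]
[ 625.94161056 -163.88660586   73.4       ]
[ 603.77353174 -134.52514346   73.4       ]
[ 651.96690809 -138.26921412   73.4       ]
```

>>> {"method": "send_rows", "body": {"steps": [[[-2,1,-6],[0,0.3,0],0],[[0,0,-8],[0,0,0],0],[[0,0,-6],[0,0,0],0],[[0,0,-5],[0,0,0],0],[[0,0,0],[0,0,0],0]]}}

```text
t: 24.8
tool_pos: [0.624, -0.1391, 0.0468]
eef_rot: [-3.141, -0.0, 1.496]
ft_force: [0.1, 0.3, -1.4]
width: 0.0491
```

```bash
python3 d.py 624.7 -139.5 40.7 85.6
```

```text
t 24.8 shift [ 0.7 -0.4 -6.1] rot [-0.02 -0.01 -0.13] w 49.1 F [ 0.1  0.3 -1.4] q [ 0.01  0.86  0.3   1.64 -0.36  0.69  0.42]
```

>>> {"method": "send_rows", "body": {"steps": [[[0,0,-3],[0,0,0],0],[[0,0,-2],[0,0,0],0],[[0,0,-2],[0,0,0],0],[[0,0,-1],[0,0,0],0]]}}

```text
t: 25.2
tool_pos: [0.6244, -0.1394, 0.0407]
eef_rot: [3.141, -0.001, 1.496]
ft_force: [-1.8, 0.4, 2.9]
width: 0.0496
```

>>> {"method": "send_rows", "body": {"steps": [[[0,0,0],[0,0,0],0.85],[[0,0,0],[0,0,0],0.85],[[0,0,0],[0,0,0],0.85],[[0,0,0],[0,0,0],0.85],[[0,0,20],[0,0,0],0.85],[[0,0,40],[0,0,0],0.85],[[0,0,45],[0,0,0],0.85],[[-30,0,20],[0,0,0],0.85],[[-45,0,0],[0,0,0],0.85],[[-40,0,0],[0,0,0],0.85],[[0,0,0],[0,0,0],0.85],[[0,0,0],[0,0,0],0.85]]}}

```text
t: 26.4
tool_pos: [0.5066, -0.1394, 0.1702]
eef_rot: [3.136, 0.0, 1.497]
ft_force: [1.1, 0.8, 0.4]
width: 0.0726
```

```bash
python3 d.py 520 -139 40 85; python3 w.py 16; python3 - <<'E'
from station import viewer
import cv2
a=viewer.grab_frame("side")["img"]
cv2.imwrite("pics/side16.png",cv2.resize(a[100:460,230:460],None,fx=1.6,fy=1.6))
cv2.imwrite("pics/sideT.png",cv2.resize(a[180:325,340:450],None,fx=4,fy=4,interpolation=cv2.INTER_CUBIC))
b=viewer.grab_frame("scene")["img"]
cv2.imwrite("pics/sceneT.png",cv2.resize(b[200:345,190:410],None,fx=3.6,fy=3.6,interpolation=cv2.INTER_CUBIC))
E
```

```text
t 26.4 shift [  13.4    0.4 -130.2] rot [ 0.05  0.34 -0.75] w 72.6 F [1.1 0.8 0.4] q [-0.02  0.55  0.38  1.9  -0.29  0.74  0.44]
26.4 [ 0.5066 -0.1394  0.1702] [3.136 0.    1.497] [-0.02  0.55  0.38  1.9  -0.29  0.74  0.44] 0.07260579296110559
```

View pics/side16.png

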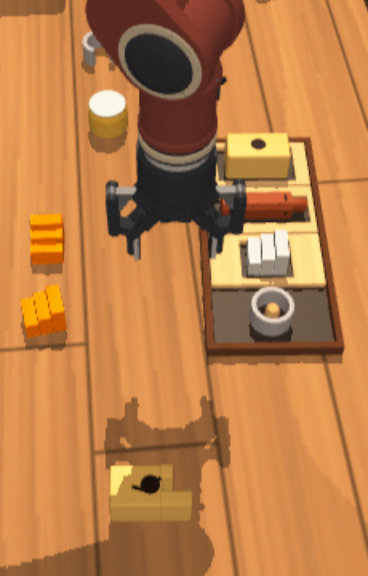

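View pics/sideT.png

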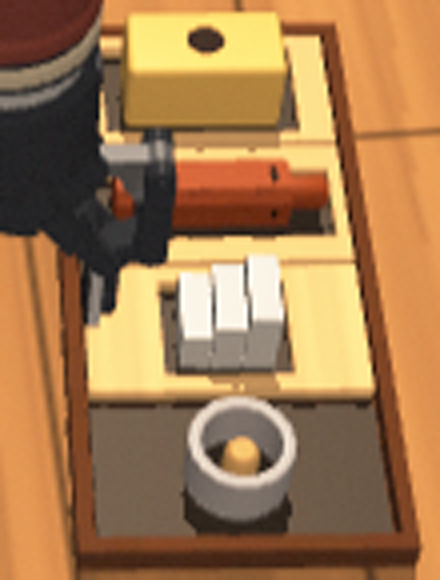

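View pics/sceneT.png

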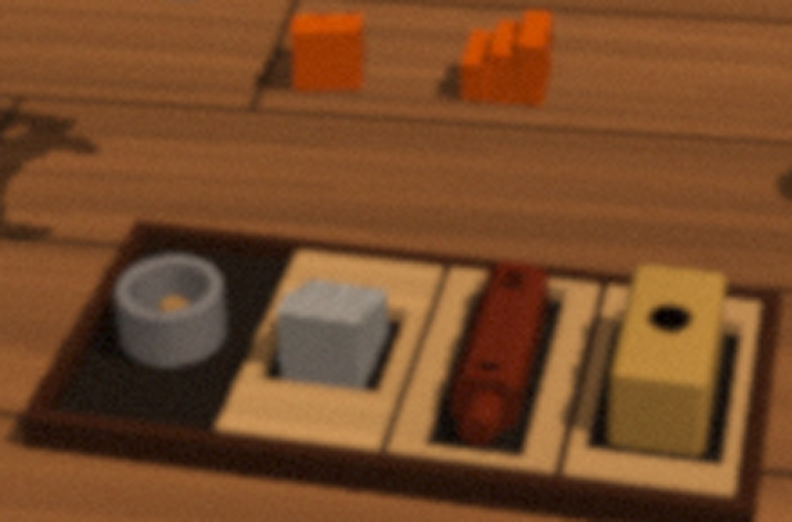

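All four parts are seated in the tray, and the cracked head, split ring and orange blocks haven't been touched. The arm is clear at z = 170 mm, so I'm handing in.

```bash
python3 -c "
from station import env
print(env.finish_job())"
```

```text
the job is handed in; nothing more can be done
None
```

I put all four parts in the fitting tray in the order you listed them: head, grip, sizing block, then the ring over the post. I handed the job in at about 26.5 s of robot time, well under the 99 s limit.

- **Seating:** each part met the floor at the height expected for its bay, within 1 mm of the 10 mm floor. Contact force at touchdown was 14 N or less at each reading.
- **Final pictures:** the side and scene views show each part upright in its own bay, with the post visible inside the ring.
- **Left alone:** the cracked head and the orange look-alikes are where they were. In the last side view the arm partly hides the split ring. The gripper never went near it, and what shows of it looks undisturbed.
- **Disagreements:**
    - The cameras differed by 2–5 mm; I corrected this from the wrist camera close up.
    - The tool drifted by up to 18 mm after some fast moves; I corrected that before each grasp and placing.
    - The ring's gripped width read 49.4 mm against 52 mm, but it held and went on without trouble.
- **Not checked:** I took no close-up of the ring's underside after release. Its seating rests on the contact height and the side and scene views.

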